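# Hang the washed board on the draining rack's two pegs

## Robot

A 6-joint arm with a two-finger parallel gripper is mounted at the origin on a cart in front of the work surface, level with it; the furniture and walls round the work are solid. World frame = base frame: x ahead of the robot, y to its left, z up, the work surface at z = 0. Lengths are in m, angles in rad, forces in N, time in s.
With the tool pointing down it reaches from about 0.35 to 1 m from the base axis. Payload 7.1 kg.
Tool frame: the origin (TCP) lies at the centre of the arm's flange, where the gripper is bolted on; the fingertips stand 173 mm ahead of it and the grasp point (between the pads) lies 155 mm ahead of it (ctrl.hold_point_z is the distance from the TCP to the grasp point, in m); z points along the fingers, y is the line along which they close (so a half turn about z gives the same grasp; the last joint's range is limited). The gripper opens to 85 mm and grips with 20 to 120 N. Pads are 22 mm wide; open, the fingers measure 114 mm over their backs; the gripper's body (76 mm by 85 mm) begins 54 mm behind the grasp point. The pads swing forward as they close: fully open they stand 13 mm farther back than shut.
Start: joints at [1.274, 0.423, 1.63, -0, 1.089, -0.019], TCP at [0.171, 0.601, 0.405] pointing down, gripper open.
Joint ranges: [-3, 3], [-0.9, 2.11], [0.09, 2.58], [-1.31, 4.45], [0.11, 2.69], [-2.54, 2.54]. Speed limits (rad/s): [2.39, 2.39, 3.01, 3.14, 3.14, 3.14].

## Interface

Orientations are given as [roll, pitch, yaw] about the fixed x, y, z axes, in that order (R = Rz(yaw) Ry(pitch) Rx(roll)).
In Python, from plant import ctrl gives the robot as it stands.
- The arm moves only by the shell command python3 jog.py FILE [OPENING], which reads ROWS from the file FILE. ROWS is a JSON list of rows, 1 to 12 of them, each written [[dx, dy, dz], turn]: dx, dy, dz in shares of 0.4 m (1.0 is 0.4 m), then a turn about the tool's z in parts of the range, where 1.0 means pi/2 rad; each row shifts and turns the commanded pose from where the row before left it, along the tool's axes as they then stand; what a row does not reach is not made up. A row lasts 1/12 s, in which the tool goes at most 0.0417 m and 0.125 rad, less where a joint would pass 70% of its speed; a pose out of reach is approached as far as the arm can. OPENING is the opening from 0.0 (shut) to 1.0 (fully open), set as the command begins (- or left out keeps the last). The fingers move at their own pace and stop on an object; the grip force is fixed at half the most. Time passes only in rows, so rows that do not move let the fingers close. It prints the time, the measured TCP pose, the force, the opening and the grip force at its end. A shift or turn number past 1, either way, is cut back to 1. Input that does not fit is refused with a message, and nothing moves.
- ctrl.sense(): the state, without advancing time (a new reading comes with each control period).
- ctrl.snapshot(name): name is "scene" or "side" or "wrist"; returns a dict with "pixels" (420x560x3 uint8, red, green, blue), "intrinsics" (3x3 intrinsics, pixels), "world_from_camera" (4x4, takes a point from camera to world coordinates); the wrist camera has in their place "tool_from_camera" (4x4, takes a point from camera to tool coordinates, whose origin is the TCP and whose axes are the flange's). Camera axes: x right, y up, looking along -z (the intrinsics and any distortion apply to the point x, -y, -z); pixel columns grow to the right and rows downward; lengths in m; the calibration is good to about 2 mm. A picture is of the moment at which its call begins: read the wrist's pose just before it. There is no depth.
- ctrl.hand_in(): hands the job in; it is judged then, once.
The state is a dict: "clock": time; "joint_positions": joint angles; "qd": joint speeds; "tau": joint torques, N m; "ee_pos": TCP position; "orientation": TCP orientation; "wrist_force": force on the tool from outside, world axes, zero at the start; "ft_torque": the same for the moment, N m; "gripper_width": opening from 0.0 (shut) to 1.0 (fully open); "gripper_force": force on a finger pad.
Only numpy, scipy, OpenCV 4.12 (cv2) and the standard library are available. Lean on these libraries where they do the work, as an engineer would, in place of code of your own. Each camera call takes 0.05 s, during which the arm holds its last target. There are 200 camera calls.

## Task

The washed wooden board lies on the sloping draining rack with its lower edge down on the stops, propped up on two pegs it has not been hung on. Move it until both pegs go through its two holes at once, and leave it hanging there: flat on the rails, its lower edge up off the stops. Do not ram it against the pegs, and leave the honey jar, the salt shaker and the little jug standing where they are.

Things in the scene. Friction and masses are not known exactly. Their poses are not given: they have to be found in the camera images.
- rack_slope: Sloping part of the fixed steel rack: two rails climbing away from the robot at 40 degrees, 222 mm long, 16 mm wide, centre lines 120 mm apart, open between. Origin midway between the rails, level with their top faces, at the stops' faces. x up the slope, y left, z out of the slope, towards the robot. It stands in a niche between tall panels near y = -0.27, +0.30 m from x = 0.27 m.
- rack_stops (a point): Same point as the origin of rack_slope. A stop 12 mm high, 8 mm thick stands on the low end of each rail; between the stops (104 mm) it is open, so fingers reach down behind the board's lower edge, 45 mm deep over the counter, and can follow it up between the rails (a 15 mm high drip tray lies under them). Beside the rails nothing is in the way.
- rack_mid (a point): Point on rack_slope's x axis, 154 mm up. Two round-tipped pegs, 10 mm thick, stand square to the slope at y = +35, -35 mm, tips at z = 14 mm, on a bar clamped firmly anywhere from 12 mm below to 12 mm above this point: not measured and mostly hidden by the board. Feel for it: pushed up, the board rides on the tips; with both in the holes it drops on the rails and is stopped.
- board: Loose wooden board, 180 mm along x (up the slope), 160 along y, 12 thick, about 0.3 kg. Origin: centre of underside. Two 16 mm through holes at x = +34, y = +35, -35 mm. At first its lower edge is at the stops, the pegs prop it about 5 degrees steeper than the rails, and it is up to 25 mm off the rack's middle sideways. Let go too early it may slide back to the stops.
- honey: Bystander: a loose jar of honey with dark lid, 65 mm in diameter, 86 mm high, origin at the centre of its foot, on the counter at the right of the rack.
- salt_shaker: Bystander: a loose glass salt shaker with grey top, 44 mm in diameter, 90 mm high, origin at the centre of its foot, on the counter in front at the right.
- white_jug: Bystander: a loose small white jug, 44 x 54 mm, 78 mm high, origin at its foot, on the counter in front at the left.

How it is judged:
By the outcome, as a careful person would: the job done as asked, in the order asked, and still so for the second after the job is handed in, with the robot touching nothing.
It also fails if it takes over 48 s, if anything falls off the work surface, if the arm or the gripper's body presses on something with over 40 N, if the wrist force passes 120 N, or if a joint passes its speed limit or range.

## Working session

There is one attempt and no reset: what is moved stays moved. The work goes in short steps, Python scripts to look and compute and a shell command to move; the robot and the scene stay as the last step left them, time stands still between calls to the robot, and variables do not carry over. Pictures are saved under pics/ and viewed, at most 10 in all, crops included, and the job is handed in when it is done.

```bash
ls; mkdir -p pics; python3 - <<'E'
from plant import ctrl
import cv2
for n in ["scene","side"]:
    s=ctrl.snapshot(n); cv2.imwrite(f"pics/{n}0.png",s["pixels"][:,:,::-1])
    print(n,s["intrinsics"],s["world_from_camera"].round(4) if hasattr(s["world_from_camera"],'round') else s["world_from_camera"], [k for k in s])
print(ctrl.sense()); print(ctrl.hold_point_z)
E
```

```text
jog.py
pics
plant.py
scene [[434.15610093   0.         280.32704872]
 [  0.         434.15610093 214.21447487]
 [  0.           0.           1.        ]] [[ 0.1037  0.7647 -0.636  -0.0626]
 [-0.9946  0.0828 -0.0626 -0.0362]
 [ 0.0048  0.6391  0.7691  0.7577]
 [ 0.      0.      0.      1.    ]] ['pixels', 'intrinsics', 'world_from_camera']
side [[516.9249824    0.         285.91514883]
 [  0.         516.9249824  212.06806058]
 [  0.           0.           1.        ]] [[ 0.5435  0.4003 -0.7378 -0.3784]
 [-0.8394  0.2644 -0.4749 -0.5182]
 [ 0.005   0.8774  0.4796  0.6489]
 [ 0.      0.      0.      1.    ]] ['pixels', 'intrinsics', 'world_from_camera']
{'clock': 0.1, 'joint_positions': array([ 1.27395371e+00,  4.23805648e-01,  1.63063792e+00, -1.19252488e-05,
        1.08859394e+00, -1.90039851e-02]), 'qd': array([-1.74851459e-03, -6.36027730e-04, -3.64438379e-03,  1.95688118e-03,
       -6.91653864e-04, -6.78992736e-05]), 'tau': array([-4.65467656e-04, -5.58420718e+01, -2.82445514e+01, -1.26285145e-04,
        3.08625211e-03, -1.71528899e-05]), 'ee_pos': array([0.17132648, 0.60078874, 0.40398793]), 'orientation': array([-3.14014786e+00, -1.69007437e-05,  2.86375955e+00]), 'wrist_force': array([ 0.13310253, -0.11507745, -0.32003076]), 'ft_torque': array([-0.0001488 ,  0.0487653 , -0.04203675]), 'gripper_force': 0.0, 'gripper_width': 0.9988405768550022}
0.1547
```

View pics/scene0.png

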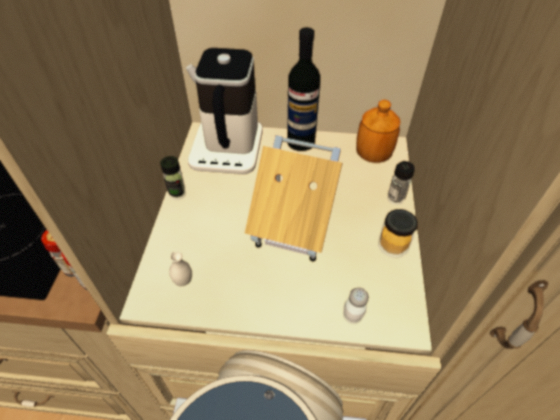

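View pics/side0.png

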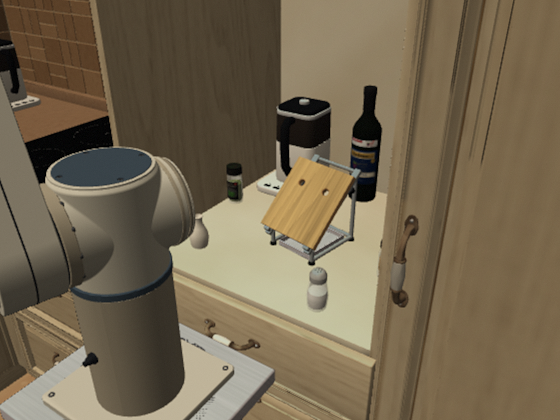

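The scene picture shows the board at about (248-342, 148-250) with holes near (278,178) and (313,186), the rack feet near (258,242) and (313,257), honey (397,231), salt (357,304) and jug (180,270). The side picture shows the board propped, with its holes at (301,182) and (326,191). I'll enlarge both.

```bash
python3 - <<'E'
import cv2
a=cv2.imread("pics/scene0.png")[130:270,235:355]; cv2.imwrite("pics/c1.png",cv2.resize(a,None,fx=4.2,fy=4.2,interpolation=cv2.INTER_CUBIC))
b=cv2.imread("pics/side0.png")[145:275,250:370]; cv2.imwrite("pics/c2.png",cv2.resize(b,None,fx=4.5,fy=4.5,interpolation=cv2.INTER_CUBIC))
E
```

```text
(no output)
```

View pics/c1.png

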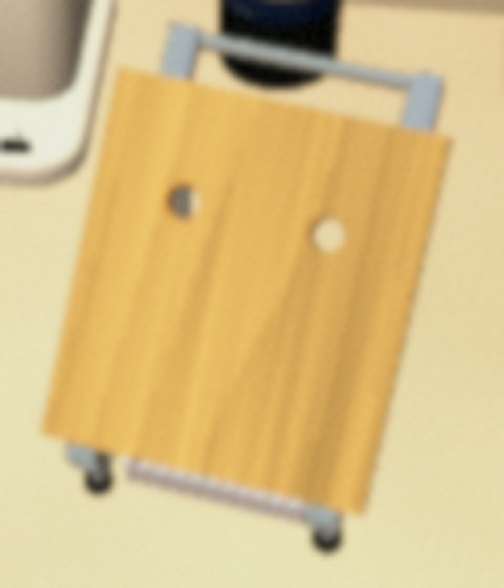

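View pics/c2.png

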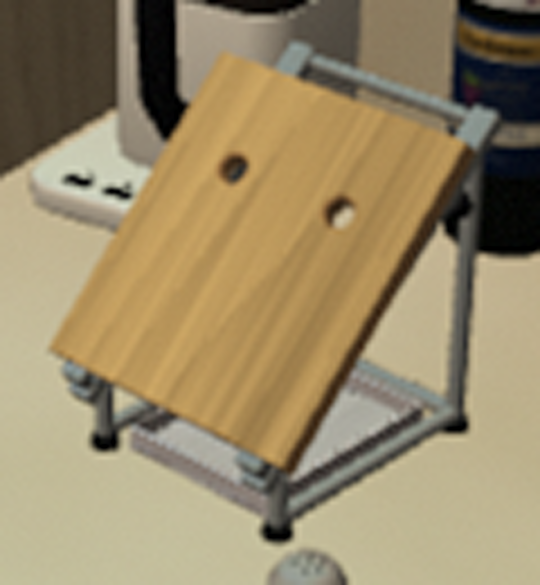

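The crops show the board's top-face corners, both holes, the upper rail ends and the stops clearly. Next I fit one model of rack and board to both views.

```bash
cat > fit.py <<'E'
import numpy as np
from scipy.optimize import least_squares
from scipy.spatial.transform import Rotation as R
K={'a':(434.156,280.327,214.214),'b':(516.925,285.915,212.068)}
from plant import ctrl
def proj(cam,M,P):
    f,cx,cy=K[cam]; p=(np.asarray(P)-M[:3,3])@M[:3,:3]
    return np.c_[cx-f*p[:,0]/p[:,2], cy+f*p[:,1]/p[:,2]]
def Rs(yaw): return R.from_euler('ZY',[yaw,-40],degrees=False).as_matrix() if 0 else (R.from_euler('z',yaw)*R.from_euler('y',-np.radians(40))).as_matrix()
E
python3 - <<'E'
from fit import *
M={'a':np.array(ctrl.snapshot('scene')["world_from_camera"]),'b':np.array(ctrl.snapshot('side')["world_from_camera"])}
def up(c,s,o): return (np.array(c,float)+.5)/s-.5+np.array(o)
A=up([(121,70),(452,140),(362,513),(43,433),(183,201),(330,236),(184,25),(428,74)],4.2,(235,130))
B=up([(225,52),(470,150),(290,470),(52,350),(234,168),(341,212),(300,47),(482,117)],4.5,(250,145))
# lower edge pivot: board underside lower edge at x~0
bp=np.array([[180,80,12],[180,-80,12],[0,-80,12],[0,80,12],[124,35,12],[124,-35,12]])/1e3
rp=np.array([[222,60,0],[222,-60,0]])/1e3
def model(p):
    X,Y,Z,yaw,dy,tilt,eps=p[:7]
    rb=(R.from_euler('y',-tilt)*R.from_euler('z',eps)).as_matrix()
    b=bp@rb.T+[0,dy,0]
    return np.r_[b,rp]@Rs(yaw).T+[X,Y,Z]
def res(p):
    W=model(p); r=[]
    for c,o,sh in(('a',A,p[7:10]),('b',B,p[10:13])):
        r.append((proj(c,M[c],W+sh)-o).ravel())
    return np.r_[np.concatenate(r),p[7:13]/.0015,(p[5]-.087)/.02,p[6]/.02]
s=least_squares(res,np.r_[.5,0,.07,0,0,.087,0,np.zeros(6)])
cov=np.linalg.inv(s.jac.T@s.jac)**1 if 0 else np.sqrt(np.diag(np.linalg.inv(s.jac.T@s.jac)))
print(s.x.round(4));print((cov).round(4)[:7]); print(s.fun.round(1)); print(model(s.x).round(3))
E
```

```text
[ 4.621e-01  1.240e-02  3.540e-02 -1.826e-01 -1.000e-04  9.530e-02
 -1.140e-02 -1.000e-04 -3.100e-03 -1.600e-03  1.000e-04  3.100e-03
  1.600e-03]
[0.003  0.0032 0.0024 0.0168 0.0033 0.0142 0.0123]
[-0.4  1.2 -1.2  1.3 -0.4  1.1  0.1  1.   0.3  2.1 -0.9  1.4  0.4 -4.5
 -0.7 -5.1 -0.5  1.9 -0.9  0.6 -1.2  1.4  0.1  1.5 -0.   2.3 -0.5  2.3
  2.8 -3.1  2.9 -4.7 -0.1 -2.1 -1.1  0.1  2.1  1.1  0.4 -0.6]
[[ 0.593  0.067  0.173]
 [ 0.562 -0.09   0.171]
 [ 0.439 -0.065  0.043]
 [ 0.469  0.092  0.044]
 [ 0.546  0.031  0.132]
 [ 0.532 -0.038  0.132]
 [ 0.64   0.04   0.178]
 [ 0.618 -0.078  0.178]]
```

Careful with the scale: shifts go in shares of 0.4 m and turns go in shares of pi/2 rad. That gives: -0.04 m / 0.4 = -0.1, -0.0385 m / 0.4 = -0.0963.

```bash
echo '[[[0,0,-0.1],0],[[0,0,-0.1],0],[[0,0,-0.1],0],[[-0.0275,-0.0963,0],0],[[-0.0275,-0.0963,0],0],[[-0.0275,-0.0963,0],0],[[-0.0275,-0.0963,0],0],[[-0.0275,-0.0963,0],0],[[-0.0275,-0.0963,0],0]]' > path.dat && python3 jog.py path.dat 0.0; python3 -c "
from plant import ctrl
print(ctrl.snapshot('wrist')['tool_from_camera'],ctrl.snapshot('wrist')['intrinsics'],ctrl.sense()['joint_positions'])"
```

```text
clock: 0.95
ee_pos: [0.1711, 0.3588, 0.5244]
orientation: [-3.141, 0.0, 2.864]
wrist_force: [0.7, -0.1, 0.6]
gripper_width: 0.001
gripper_force: 0.0
[[ 1.01467794e-03  9.65181225e-01  2.61580149e-01  6.53631962e-02]
 [ 9.99999477e-01 -9.44879717e-04 -3.92603378e-04  8.29190892e-04]
 [-1.31771632e-04  2.61580410e-01 -9.65181678e-01  3.03465102e-02]
 [ 0.00000000e+00  0.00000000e+00  0.00000000e+00  1.00000000e+00]] [[341.24376742   0.         283.31981099]
 [  0.         341.24376742 208.93080248]
 [  0.           0.           1.        ]] [ 1.09416155e+00 -7.64020513e-02  1.95777837e+00 -6.50242347e-04
  1.26232943e+00 -1.97046578e-01]
```

In the tool's units: -0.0337 m / 0.4 = -0.0843, -0.0096 m / 0.4 = -0.024.

```bash
echo '[[[-0.024,-0.0843,0],0],[[-0.024,-0.0843,0],0],[[-0.024,-0.0843,0],0],[[-0.024,-0.0843,0],0]]' > path.dat && python3 jog.py path.dat; echo '[[[-0.078,-0.052,0],0],[[-0.078,-0.052,0],0],[[-0.078,-0.052,0],0],[[-0.078,-0.052,0],0],[[-0.078,-0.052,0],0],[[-0.078,-0.052,0],0],[[-0.078,-0.052,0],0],[[0,0,0.1],0],[[0,0,0.1],0],[[0,0,0],0]]' > path.dat && python3 jog.py path.dat
```

```text
clock: 1.38
ee_pos: [0.1712, 0.2197, 0.5247]
orientation: [3.142, 0.0, 2.865]
wrist_force: [0.8, -0.3, 0.1]
gripper_width: -0.003
gripper_force: 0.0
clock: 2.22
ee_pos: [0.3397, 0.02, 0.4394]
orientation: [-3.138, -0.011, 2.861]
wrist_force: [-2.8, 0.5, -0.3]
gripper_width: -0.001
gripper_force: 0.0
```

```bash
python3 - <<'E'
from plant import ctrl
import cv2,pickle
st=ctrl.sense(); s=ctrl.snapshot("wrist"); pickle.dump((st,s),open("w1.pkl","wb"))
cv2.imwrite("pics/w1.png",cv2.resize(s["pixels"][:,:,::-1],None,fx=1.42,fy=1.42,interpolation=cv2.INTER_CUBIC)); print(st['ee_pos'],st['orientation'])
E
```

```text
[0.33972642 0.01998783 0.43937149] [-3.13832671 -0.0106699   2.86147005]
```

View pics/w1.png

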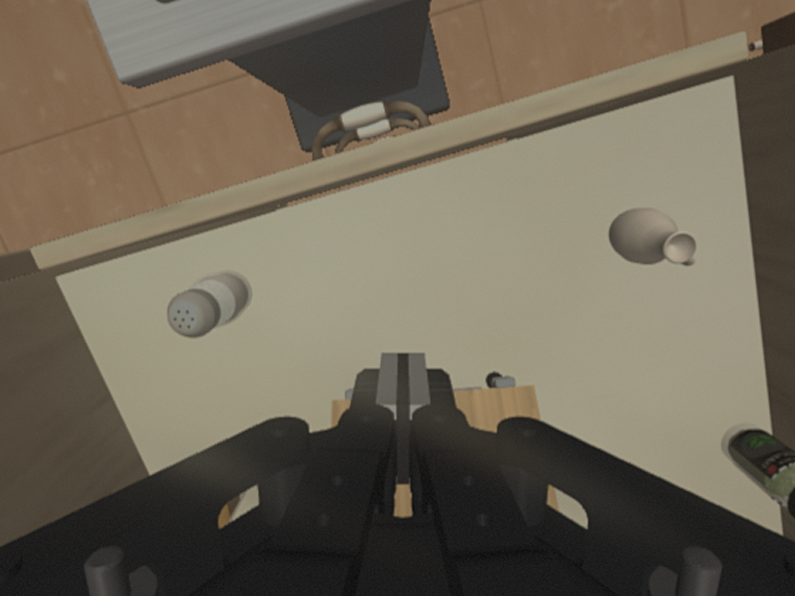

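The wrist view shows the gripper hiding most of the board; the left stop is at (503,381), the jug at (650,238) and the shaker at (195,312). I'll move over the rack so the camera looks down on it past the fingers.

In the tool's units: -0.0378 m / 0.4 = -0.0945, 0.0073 m / 0.4 = 0.0183, -0.1 rad / 1.5708 = -0.0637.

```bash
echo '[[[-0.0945,0.0183,-0.0125],0],[[-0.0945,0.0183,-0.0125],0],[[-0.0945,0.0183,-0.0125],0],[[-0.0945,0.0183,-0.0125],0],[[-0.0945,0.0183,-0.0125],0],[[-0.0945,0.0183,-0.0125],0],[[0,0,0],-0.0637],[[0,0,0],0],[[0,0,0],0]]' > path.dat && python3 jog.py path.dat; python3 - <<'E'
from plant import ctrl
import cv2,pickle
st=ctrl.sense(); s=ctrl.snapshot("wrist"); pickle.dump((st,s),open("w2.pkl","wb"))
cv2.imwrite("pics/w2.png",cv2.resize(s["pixels"][:,:,::-1],None,fx=1.42,fy=1.42,interpolation=cv2.INTER_CUBIC)); print(st['ee_pos'],st['orientation'])
E
```

```text
clock: 3.02
ee_pos: [0.5718, 0.0014, 0.4764]
orientation: [3.141, 0.001, 2.963]
wrist_force: [-0.7, -0.3, -0.1]
gripper_width: -0.001
gripper_force: 0.0
[0.57181427 0.00141239 0.47641992] [3.14137782e+00 1.03038133e-03 2.96267929e+00]
```

View pics/w2.png

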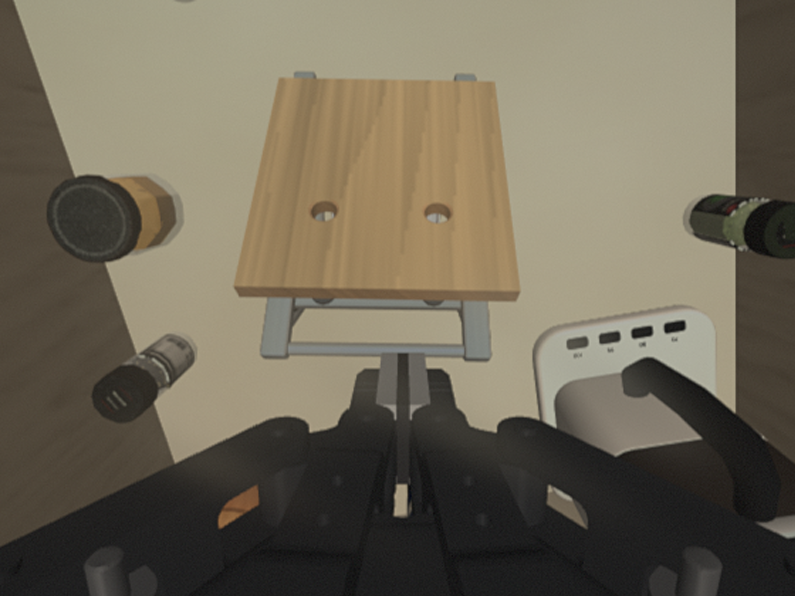

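The view from above shows the whole board, both stops at (305,75) and (465,77), the rail ends at (275,352) and (477,355), and the peg bar with two round ends at (323,299) and (433,300). I'll enlarge it.

```bash
python3 - <<'E'
import pickle,cv2
st,s=pickle.load(open("w2.pkl","rb"))
a=s["pixels"][45:258,160:372,::-1]; print(a.shape)
cv2.imwrite("pics/c3.png",cv2.resize(a,None,fx=2.8,fy=2.8,interpolation=cv2.INTER_CUBIC))
E
```

```text
(213, 212, 3)
```

View pics/c3.png

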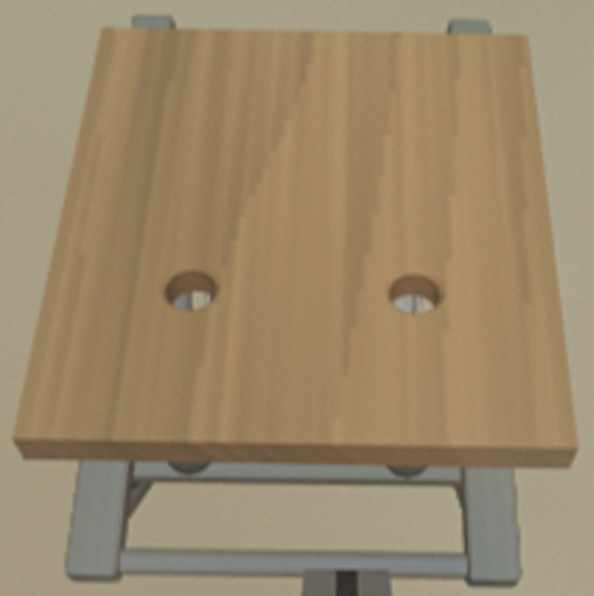

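```bash
cat > fit2.py <<'E'
from fit import *
import pickle
st,s=pickle.load(open("w2.pkl","rb"))
T=np.eye(4);T[:3,:3]=R.from_euler('xyz',st['orientation']).as_matrix();T[:3,3]=st['ee_pos']
W=T@np.array(s['tool_from_camera']); K['w']=(341.244,283.320,208.931)
M={'a':np.array(ctrl.snapshot('scene')["world_from_camera"]),'b':np.array(ctrl.snapshot('side')["world_from_camera"]),'w':W}
def up(c,s,o): return (np.array(c,float)+.5)/s-.5+np.array(o)
# order: board up+,up-,low-,low+,hole+,hole-, rail+,rail-, stop+,stop-
O={'a':up([(121,70),(452,140),(362,513),(43,433),(183,201),(330,236),(184,25),(428,74)],4.2,(235,130)),
'b':up([(225,52),(470,150),(290,470),(52,350),(234,168),(341,212),(300,47),(482,117)],4.5,(250,145)),
'w':up([(577,449),(14,440),(102,29),(528,37),(415,294),(191,290),(495,571),(93,569),(470,19),(153,15)],2.8,(160,45))}
wt={'a':.5,'b':.5,'w':1.}
bp=np.array([[180,80,12],[180,-80,12],[0,-80,12],[0,80,12],[124,35,12],[124,-35,12]])/1e3
def model(p):
    X,Y,Z,yaw,dy,tilt,eps,L=p[:8]
    b=bp@(R.from_euler('y',-tilt)*R.from_euler('z',eps)).as_matrix().T+[0,dy,0]
    rp=np.array([[L,.06,0],[L,-.06,0],[-.008,.06,.012],[-.008,-.06,.012]])
    return np.r_[b,rp]@Rs(yaw).T+[X,Y,Z]
def res(p):
    Wd=model(p); r=[]
    for i,c in enumerate('abw'):
        o=O[c]; r.append(wt[c]*(proj(c,M[c],Wd[:len(o)]+p[8+3*i:11+3*i])-o).ravel())
    return np.r_[np.concatenate(r),p[8:]/.0015,(p[5]-.087)/.02,p[6]/.01,(p[7]-.218)/.004]
if __name__=='__main__':
    q=least_squares(res,np.r_[.462,.012,.05,-.18,0,.087,0,.22,np.zeros(9)],loss='soft_l1')
    cov=np.sqrt(np.diag(np.linalg.inv(q.jac.T@q.jac)))
    print(q.x.round(4));print(cov.round(4)[:8]);print(q.fun[:52].round(1).reshape(-1,2).T);print(model(q.x).round(3))
E
python3 fit2.py
```

```text
[ 4.534e-01  9.000e-03  4.720e-02 -1.906e-01  1.400e-03  7.820e-02
 -4.800e-03  2.072e-01 -0.000e+00 -1.200e-03 -1.000e-04 -2.000e-04
  1.000e-04 -3.000e-04  2.000e-04  1.000e-03  4.000e-04]
[0.0014 0.0015 0.0015 0.0044 0.0009 0.0064 0.0053 0.001 ]
[[-0.4 -0.2 -0.1 -0.5  0.  -0.3 -0.1 -0.2  0.   0.1 -0.6 -0.2  0.2  0.
   0.4  0.5 -0.2  0.3  0.1 -0.5 -0.2  0.   0.5 -0.3 -0.3  0.1]
 [-0.5 -0.4  0.3  0.1  0.1 -0.2  0.1  0.1  0.1 -0.6 -0.1 -0.   0.3  0.3
  -0.  -0.6  0.2  0.2 -0.2 -0.5 -0.5 -0.4  0.5 -0.5  0.6  0.5]]
[[ 0.587  0.065  0.182]
 [ 0.556 -0.092  0.182]
 [ 0.43  -0.067  0.055]
 [ 0.461  0.09   0.056]
 [ 0.539  0.029  0.143]
 [ 0.525 -0.04   0.143]
 [ 0.621  0.038  0.18 ]
 [ 0.598 -0.08   0.18 ]
 [ 0.451  0.071  0.051]
 [ 0.428 -0.047  0.051]]
```

The joint fit agrees to under 1 px. The board is centred to about 1.4 mm sideways and sits square. Plan: two spread fingers at the lower edge, pushed up along the slope.

In the tool's units: 0.039 m / 0.4 = 0.0975, 0.038 m / 0.4 = 0.095, 0.012 rad / 1.5708 = 0.0076.

```bash
echo '[[[0.095,-0.0088,0],0.0076],[[0.095,-0.0088,0],0],[[0.095,-0.0088,0],0],[[0.095,-0.0088,0],0],[[0,0,0.0975],0],[[0,0,0.0975],0],[[0,0,0.0975],0],[[0,0,0.0975],0],[[0,0,0.0975],0],[[0,0,0],0],[[0,0,0],0]]' > path.dat && python3 jog.py path.dat 0.5
```

```text
clock: 4.08
ee_pos: [0.4187, 0.0152, 0.279]
orientation: [-3.141, -0.005, 2.951]
wrist_force: [-0.3, -0.3, -0.3]
gripper_width: 0.5
gripper_force: 0.0
```

```bash
python3 - <<'E'
from fit2 import *
q=np.array([.4534,.009,.0472,-.1906])
# travel estimate from the round peg roots seen at crop (188,466),(405,470)
for z in(0,-.005,-.01,-.015,-.02):
    o=[]
    for c in((188,468),(405,472)):
        u=up([c],2.8,(160,45))[0]; f,cx,cy=K['w']
        d=W[:3,:3]@np.array([(u[0]-cx)/f,-(u[1]-cy)/f,-1]); Rr=Rs(q[3]); dl=Rr.T@d; c0=Rr.T@(W[:3,3]-q[:3])
        o.append((c0+dl*(z-c0[2])/dl[2])[:2].round(4))
    print(z,o)
E
```

```text
0 [array([ 0.1745, -0.0332]), array([0.175 , 0.0344])]
-0.005 [array([ 0.1723, -0.0341]), array([0.1727, 0.0348])]
-0.01 [array([ 0.17 , -0.035]), array([0.1705, 0.0352])]
-0.015 [array([ 0.1678, -0.0358]), array([0.1683, 0.0355])]
-0.02 [array([ 0.1655, -0.0367]), array([0.166 , 0.0359])]
```

In the tool's units: 0.038 m / 0.4 = 0.095, -0.005 m / 0.4 = -0.0125.

```bash
echo '[[[0,0,0.095],0],[[0,0,0.095],0],[[0,0,0],0],[[-0.0125,0,0],0],[[-0.0075,0,0],0],[[-0.0075,0,0],0],[[0,0,0],0]]' > path.dat && python3 jog.py path.dat; echo '[[[-0.005,0,0],0],[[-0.005,0,0],0],[[0,0,0],0]]' > path.dat && python3 jog.py path.dat
```

```text
clock: 4.77
ee_pos: [0.4323, 0.0129, 0.2067]
orientation: [3.14, 0.006, 2.952]
wrist_force: [0.4, -0.4, 0.2]
gripper_width: 0.496
gripper_force: 0.0
clock: 5.02
ee_pos: [0.4339, 0.0123, 0.2046]
orientation: [-3.141, -0.001, 2.952]
wrist_force: [-3.6, 1.0, 2.2]
gripper_width: 0.499
gripper_force: 1.7
```

Contact came where predicted. Now I push up the slope.

In the tool's units: -0.0023 m / 0.4 = -0.0058, -0.0019 m / 0.4 = -0.0048.

```bash
echo '[[[-0.0058,0,-0.0048],0],[[-0.0058,0,-0.0048],0],[[-0.0058,0,-0.0048],0],[[-0.0058,0,-0.0048],0],[[0,0,0],0]]' > path.dat && python3 jog.py path.dat; echo '[[[-0.0058,0,-0.0048],0],[[-0.0058,0,-0.0048],0],[[-0.0058,0,-0.0048],0],[[-0.0058,0,-0.0048],0],[[0,0,0],0]]' > path.dat && python3 jog.py path.dat
```

```text
clock: 5.43
ee_pos: [0.4423, 0.0105, 0.2114]
orientation: [-3.141, -0.004, 2.952]
wrist_force: [-5.8, 1.0, 1.4]
gripper_width: 0.501
gripper_force: 2.8
clock: 5.85
ee_pos: [0.4512, 0.0088, 0.2189]
orientation: [-3.141, -0.004, 2.952]
wrist_force: [-6.4, 1.0, 1.2]
gripper_width: 0.502
gripper_force: 3.0
```

In the tool's units: -0.0012 m / 0.4 = -0.003, -0.001 m / 0.4 = -0.0025.

```bash
for i in 1 ; do echo '[[[-0.003,0,-0.0025],0],[[-0.003,0,-0.0025],0],[[-0.003,0,-0.0025],0],[[0,0,0],0]]' > path.dat && python3 jog.py path.dat; done; echo '[[[-0.003,0,-0.0025],0],[[-0.003,0,-0.0025],0],[[0,0,0],0]]' > path.dat && python3 jog.py path.dat; echo '[[[-0.003,0,-0.0025],0],[[-0.003,0,-0.0025],0],[[0,0,0],0]]' > path.dat && python3 jog.py path.dat
```

```text
clock: 6.18
ee_pos: [0.4545, 0.0082, 0.2217]
orientation: [-3.141, -0.005, 2.952]
wrist_force: [-5.9, 0.6, 0.4]
gripper_width: 0.499
gripper_force: 3.2
clock: 6.43
ee_pos: [0.4568, 0.0077, 0.2237]
orientation: [-3.141, -0.005, 2.952]
wrist_force: [-7.8, 0.6, 0.8]
gripper_width: 0.499
gripper_force: 3.2
clock: 6.68
ee_pos: [0.4593, 0.0073, 0.2258]
orientation: [-3.141, -0.004, 2.952]
wrist_force: [-6.5, 0.7, 0.7]
gripper_width: 0.502
gripper_force: 3.3
```

```bash
python3 - <<'E'
from plant import ctrl
import cv2,numpy as np
a=ctrl.snapshot("side")["pixels"][130:270,240:380,::-1]
b=ctrl.snapshot("scene")["pixels"][120:270,225:365,::-1]
r=lambda x:cv2.resize(x,(390,390),interpolation=cv2.INTER_CUBIC)
cv2.imwrite("pics/s2.png",np.hstack([r(a),r(b)]))
E
```

```text
(no output)
```

View pics/s2.png

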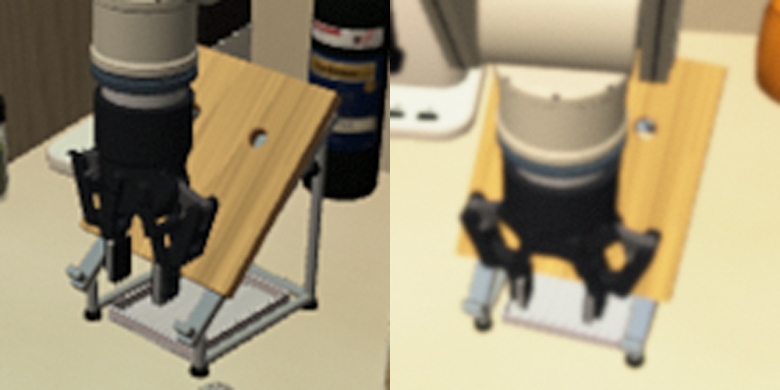

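Left (side) picture: the board is up off the stops and still square. Its right hole at (258,138), and at (646,127) in the scene half, shows the peg coming into view. I keep pushing finely.

In the tool's units: -0.0012 m / 0.4 = -0.003, -0.001 m / 0.4 = -0.0025.

```bash
echo '[[[-0.003,0,-0.0025],0],[[0,0,0],0]]' > path.dat && python3 jog.py path.dat; echo '[[[-0.003,0,-0.0025],0],[[0,0,0],0]]' > path.dat && python3 jog.py path.dat; echo '[[[-0.003,0,-0.0025],0],[[0,0,0],0]]' > path.dat && python3 jog.py path.dat 
```

```text
clock: 6.95
ee_pos: [0.4604, 0.0071, 0.2268]
orientation: [-3.141, -0.004, 2.952]
wrist_force: [-6.7, 1.1, 1.4]
gripper_width: 0.5
gripper_force: 3.3
clock: 7.12
ee_pos: [0.4623, 0.0068, 0.228]
orientation: [-3.141, -0.002, 2.952]
wrist_force: [-4.7, -0.8, 3.7]
gripper_width: 0.499
gripper_force: 2.3
clock: 7.28
ee_pos: [0.4632, 0.0066, 0.2289]
orientation: [-3.141, -0.003, 2.952]
wrist_force: [-5.5, 0.1, 1.9]
gripper_width: 0.499
gripper_force: 3.1
```

```bash
echo '[[[-0.003,0,-0.0025],0],[[0,0,0],0]]' > path.dat && python3 jog.py path.dat; echo '[[[-0.003,0,-0.0025],0],[[0,0,0],0]]' > path.dat && python3 jog.py path.dat; python3 - <<'E'
from plant import ctrl
import cv2,numpy as np
a=ctrl.snapshot("side")["pixels"][130:270,240:380,::-1]
b=ctrl.snapshot("scene")["pixels"][120:270,225:365,::-1]
r=lambda x:cv2.resize(x,(390,390),interpolation=cv2.INTER_CUBIC)
cv2.imwrite("pics/s3.png",np.hstack([r(a),r(b)]))
E
```

```text
clock: 7.45
ee_pos: [0.4641, 0.0064, 0.2297]
orientation: [-3.141, -0.004, 2.952]
wrist_force: [-6.7, 1.4, -0.6]
gripper_width: 0.501
gripper_force: 3.2
clock: 7.62
ee_pos: [0.4653, 0.0061, 0.2306]
orientation: [-3.141, -0.004, 2.952]
wrist_force: [-6.7, 0.9, 1.2]
gripper_width: 0.499
gripper_force: 3.3
```

View pics/s3.png

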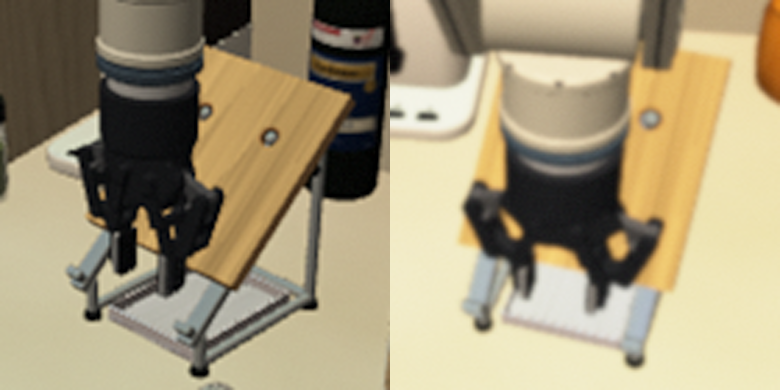

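Both holes now show a peg filling them, at (205,112) and (269,136), and the board has dropped flatter onto the rails. I let it settle onto the pegs and withdraw.

```bash
echo '[[[0.0025,0,0.002],0],[[0.0025,0,0.002],0],[[0.0025,0,0.002],0],[[0.0025,0,0.002],0],[[0.0025,0,0.002],0],[[0.0025,0,0.002],0],[[0.005,0,0.0038],0],[[0.0075,0,0],0],[[0.0125,0,0],0],[[0.025,0,0],0],[[0.05,0,0],0]]' > path.dat && python3 jog.py path.dat; echo '[[[0,0,-0.1],0],[[0,0,-0.1],0],[[0,0,-0.1],0],[[0,0,-0.1],0],[[0,0,-0.1],0],[[0,0,-0.1],0],[[-0.095,0.0088,0],0],[[-0.095,0.0088,0],0],[[-0.095,0.0088,0],0],[[-0.095,0.0088,0],0],[[0,0,0],0],[[0,0,0],0]]' > path.dat && python3 jog.py path.dat; python3 - <<'E'
from plant import ctrl
import cv2,pickle
st=ctrl.sense(); s=ctrl.snapshot("wrist"); pickle.dump((st,s),open("w3.pkl","wb"))
a=s["pixels"][20:258,150:382,::-1]; a=cv2.resize(a,None,fx=2.4,fy=2.4,interpolation=cv2.INTER_CUBIC)
cv2.imwrite("pics/w3.png",a); print(a.shape)
E
```

```text
clock: 8.63
ee_pos: [0.4222, 0.0148, 0.2249]
orientation: [3.141, 0.003, 2.951]
wrist_force: [-0.3, 0.2, 0.7]
gripper_width: 0.502
gripper_force: 0.0
clock: 9.63
ee_pos: [0.574, -0.0002, 0.4634]
orientation: [-3.141, -0.002, 2.952]
wrist_force: [-0.9, -0.1, 0.4]
gripper_width: 0.496
gripper_force: 0.0
(571, 557, 3)
```

View pics/w3.png

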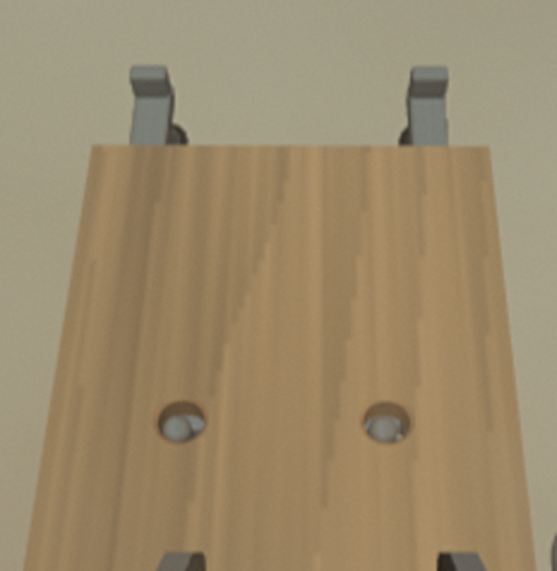

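Both pegs sit in the holes at their upslope side, (177,428) and (383,428). The lower edge is well above the stops. I'll check flatness numerically before handing in.

```bash
python3 - <<'E'
from fit import *
import pickle
st,s=pickle.load(open("w3.pkl","rb"))
T=np.eye(4);T[:3,:3]=R.from_euler('xyz',st['orientation']).as_matrix();T[:3,3]=st['ee_pos']
W=T@np.array(s['tool_from_camera']); K['w']=(341.244,283.320,208.931)
up=lambda c:(np.array(c,float)+.5)/2.4-.5+np.array((150,20))
obs=up([(93,146),(490,147),(182,422),(386,422),(25,571),(537,571),(149,68),(429,68)])
Rr=Rs(-.1906);o=np.array([.4534,.009,.0472])
def f(p):
    s0,dy,t,e,sl,sr=p[:6]
    b=np.array([[0,-80,12],[0,80,12],[124,-35,12],[124,35,12],[sl*1e3,-80,12],[sr*1e3,80,12]])/1e3
    b=b@(R.from_euler('y',-t)*R.from_euler('z',e)).as_matrix().T+[s0,dy,0]
    b=np.r_[b,[[-.008,-.06,.012],[-.008,.06,.012]]]
    return np.r_[(proj('w',W,b@Rr.T+o+p[6:9])-obs).ravel(),p[6:9]/.002]
q=least_squares(f,[.04,0,0,0,.17,.17,0,0,0])
print(q.x.round(4),q.fun.round(1),np.sqrt(np.diag(np.linalg.inv(q.jac.T@q.jac))).round(4)[:4])
for t in((177,430),(383,430)):
    u=up(t);k=K['w'];d=Rr.T@W[:3,:3]@np.array([(u[0]-k[1])/k[0],-(u[1]-k[2])/k[0],-1]);c=Rr.T@(W[:3,3]-o-q.x[6:9]);print('peg tip',(c+d*(.012-c[2])/d[2]).round(4))
E
```

```text
[ 0.0375  0.0018 -0.0038 -0.002   0.177   0.1764  0.0003  0.0007  0.0012] [ 0.   0.3 -0.3  0.5 -0.1 -0.4  0.6 -0.1  0.2  0.  -0.4  0.  -0.3 -0.3
  0.1 -0.1  0.2  0.4  0.6] [0.0012 0.0009 0.0086 0.0042]
peg tip [ 0.1652 -0.0347  0.012 ]
peg tip [0.165  0.0349 0.012 ]
```

```bash
python3 -c "
from plant import ctrl
print(ctrl.hand_in())"
```

```text
the job is handed in; nothing more can be done
None
```

The board hangs on both pegs, flat on the rails with its lower edge about 37 mm above the stops. The jar, shaker and jug were not touched, and the job was handed in at about 10 s on the robot's clock; no verdict came back.

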